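Load the white reference tile under the spring clip of the reflectance stage

TASK

Put the white reference tile onto the reflectance stage, ready for measuring: with the forked lifter take it off its parking stand, carry it level and set it on the stage's bed in front of the spring clip, then slide it forward under the clip until it is home against both stop pins and hold it there a moment with a light, steady push of about 8 N. Do not touch the tile with the fingers, do not force it, and leave the other things on the bench where they are. Then draw the lifter out from under the tile and lay it flat on the bench, away from the stage.

Things in the scene. Friction and masses are not known exactly. Their poses are not given: they have to be found in the camera images.
- tile: Loose round white ceramic disc, 60 mm across, 8 mm thick, 40 to 80 g. Origin: centre of its underside, z up. At the start it lies on the parking stand, 2 to 5 mm short of the stand's two pins. Only the lifter may touch it.
- lifter: Loose steel fork with cranked handle, 0.12 kg, lying level on the bench on fork and rear foot. x: from handle to tine tips, z up; origin under the fork, midway between the tines, below the middle of a carried tile. Two flat tines 3 mm thick, 9 mm wide, at y = 20 to 29 mm either side, from x = -54 to +16 mm (tips). Crossbar at x = -72 to -54 mm, same thickness. Rear foot: wire at x = -160 mm, down to z = 0.
- upstands (a point): On the tines' top (z = 3 mm), 22 mm behind the lifter's origin, midway between two upstands, one on each tine (front faces at x = -22 mm, 6 mm long, 9 mm wide, reaching to z = 11 mm). They push the tile forward; a tile against both is centred over the lifter's origin within 1 mm.
- lifter_grip (a point): Point to grasp the lifter: in the black handle, an upright flat bar 14 mm wide (y), 84 mm long (x = -168 to -84 mm of the lifter), 22 mm high (z = 14 to 36 mm); the point lies 107 mm behind the lifter's origin, 25 mm above its underside. Close the fingers along the lifter's y; grip firmly, or the fork pitches when it carries and pushes.
- stage: Reflectance stage, fixed, before the wedge-shaped colorimeter. Origin at bench height below the tile's home; x: sliding direction, away from the robot; z up. Bed: level bar 34 mm wide (y +-17), x = -42 to +40 mm, top 52 mm above the bench, on a narrower pillar; the tines pass on both sides with 3 mm to spare. Foot x = -38 to +66, y +-47 mm, 13 mm high. Nothing stands before x = -42 mm.
- home (a point): Where the centre of the tile's underside must end: on top of the stage's bed (52 mm above the bench), over the dark round measuring port; axes as the stage's.
- set_down (a point): On top of the stage's bed, 24 mm in front of home (nearer the robot); axes as the stage's. Set the tile down with its centre here: its far edge is then 5 mm short of the clip's lip.
- stop_pins: Two upright steel pins, 6 mm thick, standing 6 mm above the stage's bed at x = +30.5, y = +-12.5 mm of the stage's frame (this origin is the stage's). The tile touches both when it is home. Of a push of 8 N on the tile some 2 to 3 N are lost to drag under the clip. Less than 3 N on the pins leaves it unseated, more than 11 N chips it; hold for half a second.
- clip (a joint): Sprung steel leaf, 16 mm wide, hinged on a pillar behind the pins, reaching over the bed between them. 0 rad = down, positive = raised; about 0.07 with the tile home. Its nose (stage x = +23 mm) hangs 6 mm above the bed, its lip rises to 11 mm at x = +11 mm. The 8 mm tile gets in from the front only: the push rises to 4 to 7 N some 6 mm before home, then it slips under the nose with a jerk and 1 to 3 N of drag remain.
- stand: Parking stand, fixed: black foot (x = -38 to +66, y +-40 mm, 12 mm high), narrow pillar, and a bed with the same measures, axes and height as the stage's (34 mm wide, x = -42 to +40 mm, top at 52 mm) and the same two pins, but no clip.
- park (a point): On top of the stand's bed: the centre of a tile that touches both of the stand's pins; axes as the stand's, x away from the robot.
- tube_rack: Blue six-place tube rack, 150 x 34 x 53 mm, bystander; origin under its centre.
- petri_stack: Stack of clear petri dishes, 90 mm across, 43 mm high, bystander; origin under its centre.
- beaker: Small beaker, 52 mm across, 63 mm high, bystander; origin under its centre.
Not all that is in view belongs to the job. There is more than one size of the lifter; the job needs the largest.

How it is judged:
By the outcome, as a careful person would: the job done as asked, in the order asked, and still so for the second after the job is handed in, with the robot touching nothing.
It also fails if it takes over 70 s, if anything falls off the work surface, if the arm or the gripper's body presses on something with over 40 N, if the wrist force passes 120 N, or if a joint passes its speed limit or range.

ROBOT

A 6-joint arm with a two-finger parallel gripper is mounted at the origin on the work surface; the furniture and walls round the work are solid. World frame = base frame: x ahead of the robot, y to its left, z up, the work surface at z = 0. Lengths are in m, angles in rad, forces in N, time in s.
With the tool pointing down it reaches from about 0.35 to 0.775 m from the base axis. Payload 7.3 kg.
Tool frame: the origin (TCP) lies at the very end of the fingers, on their centre line; the grasp point (between the pads) lies 19 mm behind it; z points along the fingers, y is the line along which they close (so a half turn about z gives the same grasp; the last joint's range is limited). The gripper opens to 92 mm and grips with 3 to 60 N. Pads are 19 mm wide; open, the fingers measure 130 mm over their backs; the gripper's body (75 mm by 190 mm) begins 47 mm behind the grasp point.
Start: joints at [-1.381, 0.342, 1.524, -0, 1.275, -0.146], TCP at [0.173, -0.496, 0.227] pointing down, gripper open.
Joint ranges: [-2.53, 2.53], [-0.77, 2.02], [0.04, 2.7], [-1, 4.14], [0.28, 2.66], [-3.11, 3.11]. Speed limits (rad/s): [2.57, 2.57, 3.14, 3.14, 3.14, 3.14].

INTERFACE

Orientations are given as [roll, pitch, yaw] about the fixed x, y, z axes, in that order (R = Rz(yaw) Ry(pitch) Rx(roll)).
In Python, from cell import * gives the robot as it stands.
- The arm moves only by the tool step_arm, never from a script. Its argument "commands" is a list of rows, each a list of 7 numbers: the opening, from 0 (shut) to 1 (fully open), then the shift along the world's x, y, z in cm, then the turn, a rotation vector about the world's x, y, z in rad. A call has 1 to 5 rows; each row is the pose to reach, as a shift and turn from the pose commanded when the call began; what a row does not reach only later rows make up. A row lasts 1/12 s, in which the tool goes at most 41.7 mm and 7.16 degrees, less where a joint would pass 70% of its speed; a pose out of reach is approached as far as the arm can. A call with a gripper value outside its range is refused whole. The fingers move at their own pace and stop on an object; "grip_force" is the grip in N (left out, the last holds). Time passes only in rows, so rows that repeat a pose let the fingers close. It gives the time, the measured TCP pose, the force, the opening and the grip force at its end, in the units of the state.
- observe(): the state, without advancing time (a new reading comes with each control period).
- read_camera(name): name is "scene" or "top" or "wrist"; returns the picture (480x640x3 uint8, red, green, blue); there is no depth.
- camera_model(name): a dict with "vfov" (degrees; the focal length in pixels is half the picture's height over the tangent of half this angle, whatever the lens; pixels are square), "cx", "cy" (the principal point, pixels), "world_to_cam" (4x4, takes a point from world to camera coordinates). Camera axes: x right, y up, looking along -z (the intrinsics and any distortion apply to the point x, -y, -z); pixel columns grow to the right and rows downward; lengths in m; the calibration is good to about 2 mm. A picture is of the moment at which its call begins: read the wrist's pose just before it. camera_model takes no time and is no camera call; for the wrist camera it gives the pose at the moment of the call.
- hand_in(): hands the job in; it is judged then, once.
The state is a dict: "time": time; "qpos": joint angles; "qvel": joint speeds; "joint_efforts": joint torques, N m; "tool_pos": TCP position; "tool_rot": TCP orientation; "contact_force": force on the tool from outside, world axes, zero at the start; "torque": the same for the moment, N m; "opening": finger opening in m; "grip_force": force on a finger pad.
Only numpy, scipy, OpenCV 4.12 (cv2) and the standard library are available. Lean on these libraries where they do the work, as an engineer would, in place of code of your own. Each camera call takes 0.05 s, during which the arm holds its last target. There are 200 camera calls.

## Working session

There is one attempt and no reset: what is moved stays moved. The work goes in short steps, Python scripts to look and compute and a tool call to move; the robot and the scene stay as the last step left them, time stands still between calls to the robot, and variables do not carry over. Pictures are saved under pics/ and viewed, at most 10 in all, crops included, and the job is handed in when it is done.

Besides the shell and the picture viewer there is one more tool, called after ">>>" as name(argument=value, ...) on one line, values as JSON. step_arm: Moves the arm, as the interface text tells. Its arguments: {"type":"object","properties":{"commands":{"type":"array"},"grip_force":{"type":"number"}},"required":["commands"]}

```bash
mkdir -p pics; ls; python3 - <<'E'
from cell import *
import cv2
for n in("scene","top"):
    m=camera_model(n); print(n,m)
    cv2.imwrite(f"pics/{n}0.png",read_camera(n)[:,:,::-1])
print(observe())
E
```

```text
pics
scene {'vfov': 42.95149911365412, 'cx': 310.9979634444354, 'cy': 243.3028785418828, 'world_to_cam': array([[-0.67026313, -0.74201108, -0.01291896,  0.32287019],
       [ 0.58107932, -0.53556174,  0.61279724, -0.28569634],
       [-0.46162124,  0.40322845,  0.79013458, -1.26925081],
       [ 0.        ,  0.        ,  0.        ,  1.        ]])}
top {'vfov': 53.718263571873614, 'cx': 317.88808279054126, 'cy': 244.09648976914053, 'world_to_cam': array([[-0.01663258, -0.99985898,  0.00231893,  0.00494303],
       [ 0.9809167 , -0.01586805,  0.19377986, -0.45592547],
       [-0.19371574,  0.00549774,  0.9810423 , -1.03256484],
       [ 0.        ,  0.        ,  0.        ,  1.        ]])}
{'time': 0.1, 'qpos': array([-1.38098116e+00,  3.42617094e-01,  1.52491512e+00, -1.00697190e-05,
        1.27539250e+00, -1.46029302e-01]), 'qvel': array([ 0.00061391,  0.00079061, -0.00369025, -0.00087636, -0.00086477,
       -0.00110276]), 'joint_efforts': array([ 1.63403183e-03, -4.32004952e+01, -2.44694245e+01,  7.19166943e-02,
        5.26420923e-02, -5.08336950e-05]), 'tool_pos': array([ 0.17295762, -0.49531222,  0.22613534]), 'tool_rot': array([-3.14027336e+00, -1.84302917e-04,  3.35847281e-01]), 'contact_force': array([-0.00105444, -0.316813  , -0.17950103]), 'torque': array([-0.03111607,  0.03924177,  0.02927179]), 'grip_force': 0.0, 'opening': 0.09194313346222817}
```

View pics/top0.png

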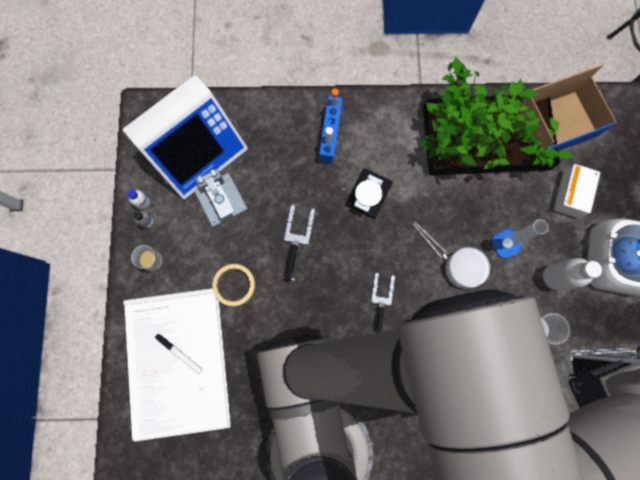

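View pics/scene0.png

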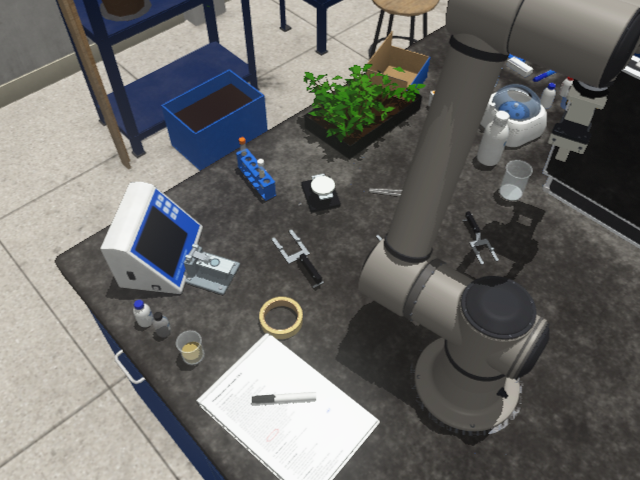

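Lifter candidates: the large fork at top (297,240) / scene (297,260), and the small fork at top (382,298) / scene (480,240). I choose the large one. The tile on its stand is at top (369,193). The stage is at (222,198), in front of the colorimeter.

```bash
cat > h.py <<'E'
from cell import *
import numpy as np, cv2
def proj(m,P):
    P=np.atleast_2d(P); c=(m["world_to_cam"]@np.c_[P,np.ones(len(P))].T).T
    f=240/np.tan(np.radians(m["vfov"]/2))
    return np.c_[m["cx"]+f*c[:,0]/-c[:,2], m["cy"]-f*c[:,1]/-c[:,2]]
def back(m,uv,z):
    uv=np.atleast_2d(uv).astype(float); f=240/np.tan(np.radians(m["vfov"]/2))
    d=np.c_[(uv[:,0]-m["cx"])/f,-(uv[:,1]-m["cy"])/f,-np.ones(len(uv))]
    R=m["world_to_cam"][:3,:3];t=m["world_to_cam"][:3,3]; o=-R.T@t; d=d@R
    return o+d*((z-o[2])/d[:,2])[:,None]
def local(p,P):  # p=(x,y,yaw) , P local pts -> world
    c,s=np.cos(p[2]),np.sin(p[2]);P=np.atleast_2d(P).astype(float)
    return np.c_[p[0]+c*P[:,0]-s*P[:,1],p[1]+s*P[:,0]+c*P[:,1],P[:,2]]
E
python3 - <<'E'
from h import *
im=cv2.imread("pics/top0.png")
m=camera_model("top"); s=camera_model("scene")
cv2.imwrite("pics/crop1.png",cv2.resize(im[150:330,180:420],(800,600),interpolation=cv2.INTER_CUBIC))
for n,uv,z in [("large",(297,240),0),("small",(382,298),0),("tile",(369,193),.06),("stage",(222,198),.05),("beaker",(146,258),0.03),("petri",(468,268),.04),("rack",(330,125),.05)]:
    print(n,back(m,uv,z))
print("small scene",back(s,(480,240),0), back(s,(297,260),0))
E
```

```text
large [[0.47545784 0.04660186 0.        ]]
small [[ 0.33502785 -0.14923172  0.        ]]
tile [[ 0.57022061 -0.12142148  0.06      ]]
stage [[0.56671766 0.21663634 0.05      ]]
beaker [[0.43275367 0.39133941 0.03      ]]
petri [[ 0.39625343 -0.34115301  0.04      ]]
rack [[ 0.74324612 -0.03612947  0.05      ]]
small scene [[ 0.21390077 -0.31649135  0.        ]] [[0.4722646  0.05385014 0.        ]]
```

View pics/crop1.png

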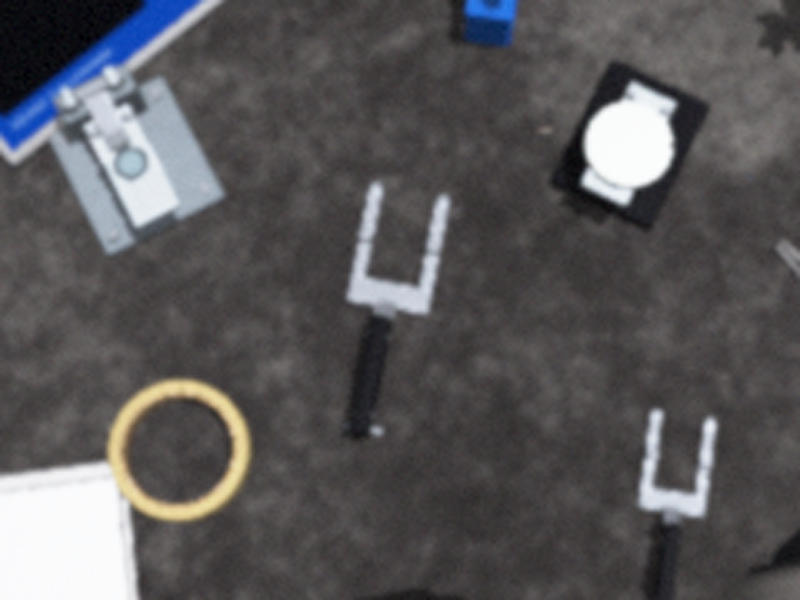

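The crop confirms the large fork: its tine tips are at crop (375,183) and (444,196), about 49 mm apart, and its handle runs to (360,435). The tile is at (629,144) on the black stand. The stage shows its port at (130,162), pins at (68,100) and (113,75), and the front end of its bed at (155,216). A third, smaller fork shows in the scene view at (480,240).

```bash
cat >> h.py <<'E'
from scipy.optimize import least_squares
def fit(m,P,uv,p0):
    P=np.array(P,float)/1000;uv=np.array(uv,float)
    r=least_squares(lambda p:(proj(m,local(p,P))-uv).ravel(),p0,x_scale=[.01,.01,.1],loss='soft_l1')
    return r.x,(proj(m,local(r.x,P))-uv)
E
python3 - <<'E'
from h import *
m=camera_model("top")
C=lambda l:[(180+x*.3-.35,150+y*.3-.35) for x,y in l]
for n,P,uv,p0 in [
("lifter",[(16,24.5,3),(16,-24.5,3),(-72,29,3),(-72,-29,3),(-168,0,36)],[(375,181),(446,194),(348,301),(431,313),(361,437)],(.5,.05,-.15)),
("stage",[(-38,47,13),(-38,-47,13),(0,0,52),(-42,17,52),(-42,-17,52)],[(110,253),(224,195),(130,162),(133,226),(178,205)],(.56,.21,.5)),
("stand",[(66,40,12),(66,-40,12),(-38,-40,12),(-38,40,12),(-42,17,52),(-42,-17,52)],[(617,62),(708,104),(650,226),(553,185),(583,188),(626,205)],(.57,-.12,-.4))]:
    p,r=fit(m,P,C(uv),p0); print(n,p.round(4),np.degrees(p[2]).round(1),r.round(1).tolist())
print("tile",back(m,C([(629,144)]),.06))
w=camera_model("wrist");T=np.linalg.inv(w["world_to_cam"]);print(w["vfov"],w["cx"],w["cy"]);o=observe()
from scipy.spatial.transform import Rotation as R
Rt=R.from_euler('xyz',o['tool_rot']).as_matrix();print("cam in tool",Rt.T@(T[:3,3]-o['tool_pos']),"\n",(Rt.T@T[:3,:3]).round(3))
E
```

```text
lifter [ 0.5414  0.0349 -0.1845] -10.6 [[0.6, 0.7], [-0.6, 0.1], [0.2, -0.2], [-0.5, 0.2], [0.3, -0.8]]
stage [0.5652 0.2235 0.4623] 26.5 [[-1.7, 0.2], [0.0, -0.1], [0.2, 0.2], [0.3, 0.0], [0.3, -0.3]]
stand [ 0.5731 -0.1214 -0.4628] -26.5 [[-1.8, -0.9], [1.2, 0.1], [0.9, 1.3], [-0.7, -0.5], [-0.3, -0.5], [0.3, 0.6]]
tile [[ 0.57060176 -0.11994667  0.06      ]]
59.22054526730719 322.5842445907108 244.1745218137657
cam in tool [ 0.076296    0.00075802 -0.15879717] 
 [[ 0.     0.959  0.283]
 [ 1.    -0.    -0.001]
 [-0.     0.283 -0.959]]
```

>>> step_arm(commands=[[1,13.3,12.5,-1,0,0,-0.27],[1,13.3,12.5,-1,0,0,-0.27],[1,13.3,12.5,-1,0,0,-0.27],[1,13.3,12.5,-1,0,0,-0.27],[1,13.3,12.5,-1,0,0,-0.27]])

```text
time: 0.52
tool_pos: [0.3079, -0.3674, 0.2162]
tool_rot: [-3.14, -0.0, 0.067]
contact_force: [-0.2, 0.5, -1.0]
opening: 0.0921
grip_force: 0.0
```

>>> step_arm(commands=[[1,13.3,12.5,-1,0,0,-0.27],[1,13.3,12.5,-1,0,0,-0.27],[1,13.3,12.5,-1,0,0,-0.27],[1,13.3,12.5,-1,0,0,-0.27],[1,13.3,12.5,-1,0,0,-0.27]])

```text
time: 0.93
tool_pos: [0.4407, -0.2429, 0.2063]
tool_rot: [-3.141, 0.0, -0.203]
contact_force: [-0.1, -0.6, -0.1]
opening: 0.0917
grip_force: 0.0
```

>>> step_arm(commands=[[1,13.3,12.5,-3,0,0,-0.26],[1,13.3,12.5,-3,0,0,-0.26],[1,13.3,12.5,-3,0,0,-0.26],[1,13.3,12.5,-3,0,0,-0.26],[1,13.3,12.5,-3,0,0,-0.26]])

```text
time: 1.35
tool_pos: [0.5737, -0.1176, 0.1755]
tool_rot: [-3.141, 0.001, -0.463]
contact_force: [-0.8, -0.9, 0.1]
opening: 0.0915
grip_force: 0.0
```

```bash
cat > snap.py <<'E'
import sys,pickle
from h import *
n=sys.argv[1]; cam=sys.argv[2] if len(sys.argv)>2 else "wrist"
m=camera_model(cam); im=read_camera(cam)[:,:,::-1]
cv2.imwrite(f"pics/{n}.png",im); pickle.dump(m,open(f"pics/{n}.pkl","wb"))
E
python3 snap.py stand
```

>>> step_arm(commands=[[1,-0.7,16,0.2,0,0,0.46],[1,-0.7,16,0.2,0,0,0.46],[1,-0.7,16,0.2,0,0,0.46],[1,-0.7,16,0.2,0,0,0.46],[1,-0.7,16,0.2,0,0,0.46]])

```text
time: 1.82
tool_pos: [0.5639, 0.0451, 0.1786]
tool_rot: [-3.139, 0.001, 0.005]
contact_force: [-0.1, -0.4, -0.4]
opening: 0.0919
grip_force: 0.0
```

>>> step_arm(commands=[[1,-3,15,0.2,0,0,0.465],[1,-3,15,0.2,0,0,0.465],[1,-3,15,0.2,0,0,0.465],[1,-3,15,0.2,0,0,0.465],[1,-3,15,0.2,0,0,0.465]])

```text
time: 2.23
tool_pos: [0.5334, 0.1936, 0.1806]
tool_rot: [-3.14, 0.0, 0.469]
contact_force: [-0.4, -0.2, 0.3]
opening: 0.0917
grip_force: 0.0
```

```bash
python3 snap.py stage
```

>>> step_arm(commands=[[1,-7,-14,0,0,0,-0.5],[1,-7,-14,0,0,0,-0.5],[1,-7,-14,0,0,0,-0.5],[1,-7,-14,0,0,0,-0.5],[1,-7,-14,0,0,0,-0.5]])

```text
time: 2.7
tool_pos: [0.4624, 0.044, 0.1805]
tool_rot: [3.139, 0.002, -0.052]
contact_force: [-0.0, 0.7, -0.3]
opening: 0.0919
grip_force: 0.0
```

>>> step_arm(commands=[[1,-2,0,0,0,0,-0.146],[1,-2,0,0,0,0,-0.146],[1,-2,0,0,0,0,-0.146],[1,-2,0,0,0,0,-0.146]])

```text
time: 3.03
tool_pos: [0.4459, 0.0489, 0.1809]
tool_rot: [3.142, -0.001, -0.184]
contact_force: [-0.4, 0.5, 0.1]
opening: 0.0918
grip_force: 0.0
```

```bash
python3 snap.py lifter; python3 -c "
import cv2,numpy as np
a=cv2.imread('pics/stand.png');b=cv2.imread('pics/stage.png')
cv2.imwrite('pics/two.png',np.vstack([a[40:340,:],b[40:340,:]])) "
```

```text
(no output)
```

View pics/two.png

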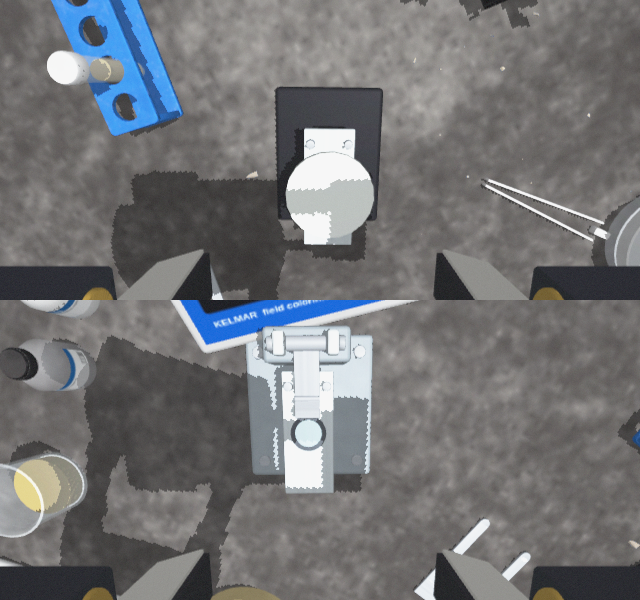

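View pics/lifter.png

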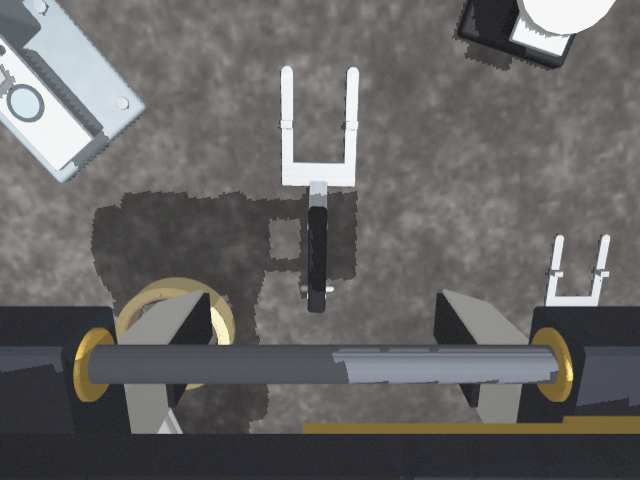

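The stand image shows the tile's top centred at (330,235) and its pins at (310,184) and (348,184). The stage image shows the port at (308,173) and the front end of the bed at (286–333,232). The lifter image shows tips at (287,66) and (352,66), crossbar rear corners at (283,185) and (355,185), and the handle end at (317,311). I'll fit all three.

```bash
python3 - <<'E'
from h import *
import pickle
L=lambda n:pickle.load(open(f"pics/{n}.pkl","rb"))
for n,P,uv,p0 in [
("lifter",[(16,24.5,3),(16,-24.5,3),(-72,29,3),(-72,-29,3),(-168,0,36),(-54,20,3),(-54,-20,3),(-84,0,36)],[(287,66),(352,66),(283,185.5),(355,185.5),(317,311),(293,163),(346,163),(318,206)],(.54,.035,-.18)),
("stage",[(-38,47,13),(-38,-47,13),(0,0,52),(-42,17,52),(-42,-17,52),(30.5,12.5,58),(30.5,-12.5,58),(40,17,52),(40,-17,52),(66,47,13),(66,-47,13)],[(253,212),(370,213),(308,173),(286,232),(333,232),(289,125),(326,125),(282,111),(333,111),(248,77),(372,75)],(.56,.21,.5)),
("stand",[(66,40,12),(66,-40,12),(-38,-40,12),(-38,40,12),(-42,17,52),(-42,-17,52),(30.5,12.5,58),(30.5,-12.5,58),(40,17,52),(40,-17,52)],[(276,128),(382,128),(376,259),(278,258),(304,284),(352,284),(310,184),(348,184),(304,169),(354,168)],(.57,-.12,-.4))]:
    p,r=fit(L(n),P,uv,p0); print(n,p.round(4),r.round(1).tolist())
    if n=="stand":
        im=cv2.imread("pics/stand.png").min(2)
        t=back(L(n),[(330,235.5)],.06)[0]; c,s=np.cos(p[2]),np.sin(p[2]); d=t[:2]-p[:2]; print("tile",t,"in stand",c*d[0]+s*d[1],-s*d[0]+c*d[1])
E
```

```text
lifter [ 0.5434  0.0322 -0.1936] [[-0.5, -0.2], [0.8, 0.5], [-0.6, -0.9], [0.1, -0.1], [0.5, 2.0], [0.5, -1.1], [-1.7, -0.6], [0.2, 2.0]]
stage [0.5669 0.2204 0.4767] [[-1.5, 3.4], [0.5, 1.6], [0.5, -0.5], [-0.6, 0.7], [0.7, 0.4], [-1.1, 0.8], [0.9, 0.6], [-0.7, -0.4], [0.7, -0.8], [-4.4, -2.9], [2.1, -1.9]]
stand [ 0.5769 -0.1244 -0.4672] [[-1.9, -1.6], [0.9, -1.1], [1.1, 2.0], [-0.3, 2.5], [0.2, -0.2], [-0.3, 0.1], [-0.1, 0.0], [0.1, 0.2], [-0.7, -0.7], [0.7, 0.6]]
tile [ 0.57303584 -0.12354701  0.06      ] in stand -0.0038007305564581578 -0.0009725994657334712
```

>>> step_arm(commands=[[1,-0.7,0.4,-4,0,0,-0.008],[1,-0.7,0.4,-8,0,0,-0.008],[1,-0.7,0.4,-12,0,0,-0.008],[1,-0.7,0.4,-14.5,0,0,-0.008],[1,-0.7,0.4,-15.5,0,0,-0.008]])

```text
time: 3.5
tool_pos: [0.4364, 0.0536, 0.0221]
tool_rot: [3.141, 0.006, -0.191]
contact_force: [-0.4, -0.4, 0.2]
opening: 0.0917
grip_force: 0.0
```

>>> step_arm(commands=[[1,0,0,-1,0,0,0],[1,0,0,-1.9,0,0,0],[1,0,0,-1.9,0,0,0]])

```text
time: 3.75
tool_pos: [0.4377, 0.0535, 0.0051]
tool_rot: [3.141, 0.002, -0.192]
contact_force: [-0.5, 0.6, 0.3]
opening: 0.092
grip_force: 0.0
```

>>> step_arm(commands=[[0,0,0,0,0,0,0],[0,0,0,0,0,0,0],[0,0,0,0,0,0,0],[0,0,0,0,0,0,0],[0,0,0,0,0,0,0]], grip_force=55)

```text
time: 4.17
tool_pos: [0.4384, 0.0533, 0.0073]
tool_rot: [-3.142, -0.001, -0.193]
contact_force: [1.1, 0.1, -0.4]
opening: 0.063
grip_force: 0.0
```

>>> step_arm(commands=[[0,0,0,0,0,0,0],[0,0,0,0,0,0,0],[0,0,0,0,0,0,0],[0,0,0,0,0,0,0],[0,0,0,0,0,0,0]])

```text
time: 4.58
tool_pos: [0.438, 0.0533, 0.0068]
tool_rot: [3.142, -0.0, -0.193]
contact_force: [-0.0, 0.4, -1.2]
opening: 0.0301
grip_force: 0.0
```

>>> step_arm(commands=[[0,0,0,0,0,0,0],[0,0,0,0,0,0,0],[0,0,0,0,0,0,0],[0,0,0,0,0,0,0],[0,0,0,0,0,0,0]])

```text
time: 5.0
tool_pos: [0.438, 0.0533, 0.0067]
tool_rot: [3.142, 0.0, -0.193]
contact_force: [0.0, 0.6, -0.0]
opening: 0.0137
grip_force: 55.0
```

>>> step_arm(commands=[[0,0,0,0,0,0,0],[0,0,0,0,0,0,0],[0,0,0,0,0,0,0]])

```text
time: 5.25
tool_pos: [0.438, 0.0533, 0.0067]
tool_rot: [3.142, 0.0, -0.193]
contact_force: [0.0, -0.4, -0.9]
opening: 0.0132
grip_force: 55.0
```

```bash
python3 snap.py grip; python3 -c "
from h import *;o=observe();print(o['tool_pos'],o['tool_rot'],o['opening'],o['contact_force'])"
```

```text
[0.43802121 0.05332998 0.00672315] [ 3.14151450e+00  1.63003608e-05 -1.93202906e-01] 0.013892649424284885 [-0.93228002  0.64769568 -0.14429691]
```

View pics/grip.png

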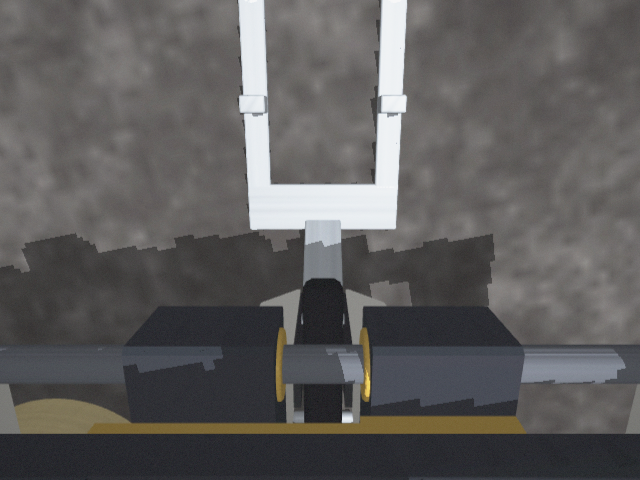

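The lifter is held square. The crossbar's rear corners are at (249,229) and (397,229), and the upstands' front top corners are at (240,95) and (406,95). I'll fit it in the hand and compute the targets.

```bash
python3 - <<'E'
from h import *
import pickle
p,r=fit(pickle.load(open("pics/grip.pkl","rb")),[(-72,29,3),(-72,-29,3),(-54,20,3),(-54,-20,3),(-22,29,11),(-22,20,11),(-22,-20,11),(-22,-29,11)],[(249,229.5),(397,229.5),(270,184),(376,184),(240,95),(266,95),(380,95),(406,95)],(.543,.032,-.19))
print(p,r.round(1).tolist())
t=np.array([.43802,.05333]);a=-.1932
d=p[:2]-t;print("lifter org in tool frame",np.cos(a)*d[0]+np.sin(a)*d[1],-np.sin(a)*d[0]+np.cos(a)*d[1],p[2]-a)
E
```

```text
[ 0.54276828  0.0318966  -0.19286135] [[0.9, -0.0], [-1.0, -0.1], [1.0, 0.2], [-1.1, 0.1], [-0.9, -0.0], [-0.9, -0.0], [0.9, -0.0], [1.0, -0.0]]
lifter org in tool frame 0.10691464844559903 -0.0009229256029036383 0.000338648545327086
```

>>> step_arm(commands=[[0,0,0,2,0,0,0],[0,0,0,4.2,0,0,0],[0,-0.7,-2.3,4.2,0,0,-0.06],[0,-1.4,-4.6,4.2,0,0,-0.13],[0,-2.1,-7,4.2,0,0,-0.2]])

```text
time: 5.72
tool_pos: [0.4168, -0.0172, 0.0491]
tool_rot: [3.142, -0.001, -0.395]
contact_force: [-0.4, -1.6, -1.0]
opening: 0.0136
grip_force: 55.0
```

>>> step_arm(commands=[[0,-0.4,-1.2,0,0,0,-0.04],[0,-0.7,-2.3,0,0,0,-0.074],[0,-0.7,-2.3,0,0,0,-0.074],[0,-0.7,-2.3,0,0,0,-0.074],[0,-0.7,-2.3,0,0,0,-0.074]])

```text
time: 6.13
tool_pos: [0.4101, -0.0393, 0.0487]
tool_rot: [3.142, 0.0, -0.466]
contact_force: [0.5, 0.9, -1.2]
opening: 0.0138
grip_force: 55.0
```

>>> step_arm(commands=[[0,0.8,-0.42,0,0,0,0],[0,1.6,-0.83,0,0,0,0],[0,2.4,-1.23,0,0,0,0],[0,3.0,-1.54,0,0,0,0],[0,3.6,-1.84,0,0,0,0]])

```text
time: 6.55
tool_pos: [0.4471, -0.0584, 0.0487]
tool_rot: [3.142, -0.0, -0.467]
contact_force: [0.1, 0.3, -0.7]
opening: 0.0137
grip_force: 55.0
```

>>> step_arm(commands=[[0,0.6,-0.31,0,0,0,0],[0,1.2,-0.62,0,0,0,0],[0,1.8,-0.93,0,0,0,0],[0,2.2,-1.14,0,0,0,0],[0,2.5,-1.3,0,0,0,0]])

```text
time: 6.97
tool_pos: [0.4716, -0.0714, 0.0487]
tool_rot: [3.142, -0.0, -0.467]
contact_force: [0.6, 0.6, -1.1]
opening: 0.0138
grip_force: 55.0
```

```bash
python3 snap.py in_w; python3 snap.py in_s scene; python3 -c "
import cv2,numpy as np
a=cv2.imread('pics/in_w.png')[0:320,120:520];b=cv2.imread('pics/in_s.png')[140:240,270:395]
cv2.imwrite('pics/in2.png',np.hstack([cv2.resize(a,(400,320)),cv2.resize(b,(400,320),interpolation=3)])) 
from h import *;o=observe();print(o['tool_pos'],o['tool_rot'],o['contact_force'])"
```

```text
[ 0.47146122 -0.07137942  0.04872169] [ 3.14153421e+00 -3.30908775e-04 -4.67445529e-01] [-0.37147717  0.20249263 -1.50740287]
```

View pics/in2.png

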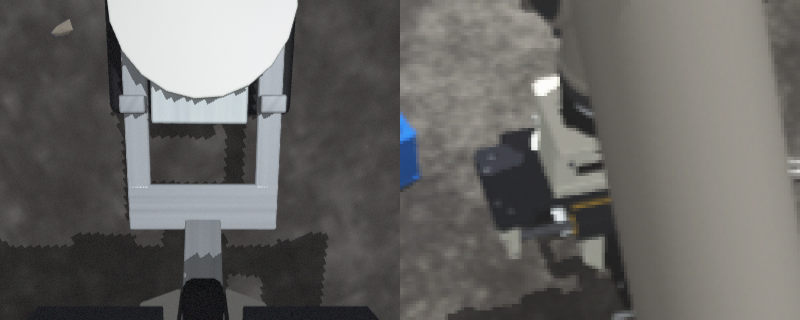

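The wrist crop shows the fork astride the bed. The bed spans columns 152–247 and the tines' inner edges are at 150 and 258, so the fork sits about 1.3 mm to the right. The tile's rear edge is about 6 mm ahead of the upstands. I'll nudge forward 5 mm and left 0.6 mm, then lift.

>>> step_arm(commands=[[0,0.24,-0.06,0,0,0,0],[0,0.475,-0.17,0,0,0,0],[0,0.475,-0.17,0.3,0,0,0],[0,0.475,-0.17,0.5,0,0,0],[0,0.475,-0.17,0.65,0,0,0]])

```text
time: 7.48
tool_pos: [0.4758, -0.0728, 0.0556]
tool_rot: [3.142, -0.0, -0.467]
contact_force: [0.0, 0.1, -0.3]
opening: 0.0134
grip_force: 55.0
```

>>> step_arm(commands=[[0,0,0,0.1,0,0,0],[0,0,0,0.25,0,0,0],[0,0,0,0.5,0,0,0],[0,0,0,0.9,0,0,0],[0,0,0,1.4,0,0,0]])

```text
time: 7.9
tool_pos: [0.4755, -0.0727, 0.0694]
tool_rot: [3.141, 0.001, -0.467]
contact_force: [0.3, -0.0, -1.2]
opening: 0.0137
grip_force: 55.0
```

>>> step_arm(commands=[[0,0,0,0.6,0,0,0],[0,0,0,1.2,0,0,0],[0,0,0,1.6,0,0,0],[0,0,0,1.8,0,0,0]])

```text
time: 8.23
tool_pos: [0.4762, -0.0729, 0.0882]
tool_rot: [-3.141, -0.001, -0.467]
contact_force: [0.4, -0.4, -1.4]
opening: 0.0138
grip_force: 55.0
```

```bash
python3 snap.py up; python3 - <<'E'
from h import *;o=observe();print(o['tool_pos'],o['tool_rot'],o['contact_force'])
im=cv2.imread('pics/up.png').min(2)
# tile contour: pick bright blob fit
e=cv2.Canny(im,60,160)
print([ (c, np.where(e[:120,c]>0)[0][:6].tolist()) for c in range(240,400,16)])
E
```

```text
[ 0.47622578 -0.07292203  0.0881959 ] [-3.14144256e+00 -1.50935068e-03 -4.67188534e-01] [ 0.15039906  0.01032917 -1.57213985]
[(240, [47, 48, 49, 95, 111, 112]), (256, [76, 77, 84, 85, 96, 112]), (272, [93, 94]), (288, [103, 104]), (304, [109]), (320, [112]), (336, [110, 119]), (352, [106, 108, 111]), (368, [100]), (384, [85, 86, 94, 96, 112, 117])]
```

```bash
python3 - <<'E'
from h import *
import pickle
p,r=fit(pickle.load(open("pics/stage.pkl","rb")),[(0,0,52),(-42,17,52),(-42,-17,52),(30.5,12.5,58),(30.5,-12.5,58),(40,17,52),(40,-17,52)],[(308,173),(286,232),(333,232),(289,125),(326,125),(282,111),(333,111)],(.56,.22,.48))
print(p,r.round(1).tolist())
im=cv2.imread("pics/stage.png")
g=cv2.cvtColor(im,6)
for v in (100,190,205,220,228): print(v,np.where(abs(np.diff(g[v,260:360].astype(int)))>25)[0]+260)
for xl in(-.09,-.0256):
    print(xl,local(p,[(xl-.1069,.0009,0)]))
E
```

```text
[0.5668832  0.22053971 0.47490355] [[0.4, -0.6], [-0.9, 0.6], [0.4, 0.4], [-1.1, 0.7], [0.9, 0.5], [-0.7, -0.6], [0.7, -0.9]]
100 [263 290 293 318 349]
190 [272 273 276 277 283 321 332]
205 [274 277 284 321 332]
220 [284 322 332 333]
228 [284 285 291 292 297 298 303 305 309 311 316 317 332 333]
-0.09 [[0.39136125 0.13130706 0.        ]]
-0.0256 [[0.44863454 0.16075413 0.        ]]
```

>>> step_arm(commands=[[0,-0.03,0.08,0,0,0,0.004],[0,-0.14,0.33,0,0,0,0.015],[0,-0.31,0.74,0,0,0,0.034],[0,-0.54,1.31,0,0,0,0.06],[0,-0.85,2.04,0,0,0,0.094]])

```text
time: 8.7
tool_pos: [0.4669, -0.0519, 0.087]
tool_rot: [3.141, 0.0, -0.371]
contact_force: [-0.3, -0.2, -2.0]
opening: 0.0136
grip_force: 55.0
```

>>> step_arm(commands=[[0,-0.34,0.82,0,0,0,0.038],[0,-0.68,1.63,0,0,0,0.075],[0,-1.02,2.45,0,0,0,0.113],[0,-1.36,3.27,0,0,0,0.151],[0,-1.7,4.08,0,0,0,0.188]])

```text
time: 9.12
tool_pos: [0.4498, -0.0106, 0.0873]
tool_rot: [3.142, 0.0, -0.181]
contact_force: [0.9, -0.0, -1.9]
opening: 0.0138
grip_force: 55.0
```

>>> step_arm(commands=[[0,-0.34,0.82,0,0,0,0.038],[0,-0.68,1.63,0,0,0,0.075],[0,-1.02,2.45,0,0,0,0.113],[0,-1.36,3.27,0,0,0,0.151],[0,-1.7,4.08,0,0,0,0.188]])

```text
time: 9.53
tool_pos: [0.4329, 0.03, 0.0872]
tool_rot: [3.141, -0.0, 0.007]
contact_force: [0.5, 0.4, -0.4]
opening: 0.0139
grip_force: 55.0
```

>>> step_arm(commands=[[0,-0.34,0.82,0,0,0,0.038],[0,-0.68,1.63,0,0,0,0.075],[0,-1.02,2.45,0,0,0,0.113],[0,-1.36,3.27,0,0,0,0.151],[0,-1.7,4.08,0,0,0,0.188]])

```text
time: 9.95
tool_pos: [0.4159, 0.0708, 0.0872]
tool_rot: [3.141, -0.0, 0.195]
contact_force: [0.9, -0.4, -1.4]
opening: 0.0137
grip_force: 55.0
```

>>> step_arm(commands=[[0,-0.34,0.82,0,0,0,0.038],[0,-0.68,1.63,0,0,0,0.075],[0,-1.02,2.45,0,0,0,0.113],[0,-1.36,3.27,0,0,0,0.151],[0,-1.7,4.08,0,0,0,0.188]])

```text
time: 10.37
tool_pos: [0.3989, 0.1116, 0.0872]
tool_rot: [3.142, 0.0, 0.383]
contact_force: [-0.5, 0.3, -1.5]
opening: 0.0136
grip_force: 55.0
```

>>> step_arm(commands=[[0,-0.31,0.74,0,0,0,0.034],[0,-0.54,1.31,0,0,0,0.06],[0,-0.71,1.71,0,0,0,0.079],[0,-0.82,1.96,0,0,0,0.09],[0,-0.85,2.04,0,0,0,0.094]])

```text
time: 10.78
tool_pos: [0.3906, 0.1315, 0.0872]
tool_rot: [3.141, 0.0, 0.474]
contact_force: [-0.3, -0.7, -2.1]
opening: 0.0133
grip_force: 55.0
```

>>> step_arm(commands=[[0,0.06,0.03,0,0,0,0],[0,0.23,0.12,0,0,0,0],[0,0.52,0.26,0,0,0,0],[0,0.92,0.47,0,0,0,0],[0,1.44,0.735,0,0,0,0]])

```text
time: 11.2
tool_pos: [0.4057, 0.1386, 0.0873]
tool_rot: [3.141, -0.0, 0.472]
contact_force: [-0.1, 0.6, -0.1]
opening: 0.0138
grip_force: 55.0
```

>>> step_arm(commands=[[0,0.58,0.29,0,0,0,0],[0,1.15,0.59,0,0,0,0],[0,1.73,0.88,0,0,0,0],[0,2.31,1.18,0,0,0,0],[0,2.885,1.47,0,0,0,0]])

```text
time: 11.62
tool_pos: [0.4347, 0.1536, 0.0872]
tool_rot: [3.142, 0.0, 0.473]
contact_force: [0.6, -0.1, -1.5]
opening: 0.0137
grip_force: 55.0
```

>>> step_arm(commands=[[0,0.52,0.26,0,0,0,0],[0,0.92,0.47,0,0,0,0],[0,1.21,0.62,0,0,0,0],[0,1.39,0.71,0,0,0,0],[0,1.44,0.735,0,0,0,0]])

```text
time: 12.03
tool_pos: [0.4486, 0.1607, 0.0872]
tool_rot: [3.142, 0.0, 0.473]
contact_force: [-0.3, 1.3, -2.0]
opening: 0.0135
grip_force: 55.0
```

```bash
python3 snap.py st_w;python3 snap.py st_t top; python3 -c "
import cv2,numpy as np
a=cv2.imread('pics/st_w.png')[0:320,120:520];b=cv2.imread('pics/st_t.png')[140:260,150:300]
cv2.imwrite('pics/st2.png',np.hstack([a,cv2.resize(b,(400,320),interpolation=3)])) 
from h import *;o=observe();print(o['tool_pos'],o['tool_rot'],o['contact_force'])"
```

```text
[0.44827746 0.16058706 0.08716413] [3.14155180e+00 3.33442712e-04 4.72903484e-01] [-0.16951609 -0.60975909 -0.79599806]
```

View pics/st2.png

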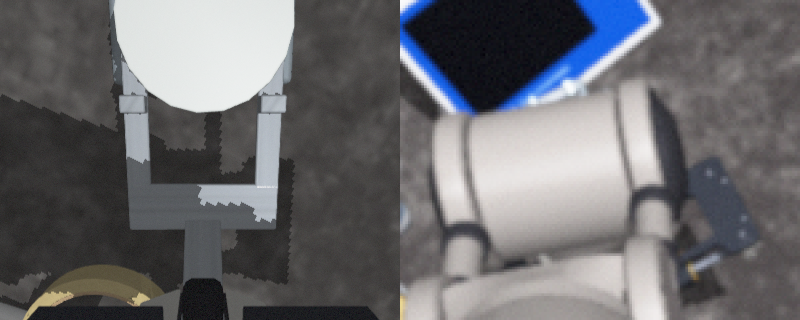

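>>> step_arm(commands=[[0,0,0,-0.2,0,0,0],[0,0,0,-0.7,0,0,0],[0,0,0,-1.2,0,0,0],[0,0,0,-1.7,0,0,0],[0,0,0,-2.1,0,0,0]])

```text
time: 12.55
tool_pos: [0.4481, 0.1605, 0.0654]
tool_rot: [-3.141, 0.001, 0.473]
contact_force: [0.1, -0.3, -1.4]
opening: 0.0135
grip_force: 55.0
```

>>> step_arm(commands=[[0,0,0,-0.3,0,0,0],[0,0,0,-0.5,0,0,0],[0,0,0,-0.7,0,0,0],[0,0,0,-0.8,0,0,0],[0,0,0,-0.85,0,0,0]])

```text
time: 12.97
tool_pos: [0.4484, 0.1606, 0.0576]
tool_rot: [3.142, 0.0, 0.473]
contact_force: [-1.0, 0.2, -1.7]
opening: 0.0139
grip_force: 55.0
```

>>> step_arm(commands=[[0,0,0,-0.1,0,0,0],[0,0,0,-0.2,0,0,0],[0,0,0,-0.3,0,0,0],[0,0,0,-0.4,0,0,0],[0,0,0,-0.45,0,0,0]])

```text
time: 13.38
tool_pos: [0.4485, 0.1606, 0.0532]
tool_rot: [3.141, -0.0, 0.473]
contact_force: [-0.9, -0.4, -1.8]
opening: 0.0135
grip_force: 55.0
```

>>> step_arm(commands=[[0,0,0,0,0,0,0],[0,0,0,0,0,0,0],[0,0,0,0,0,0,0]])

```text
time: 13.63
tool_pos: [0.4485, 0.1606, 0.0533]
tool_rot: [3.141, -0.0, 0.473]
contact_force: [-0.7, -0.3, -0.0]
opening: 0.014
grip_force: 55.0
```

```bash
python3 snap.py dn; python3 - <<'E'
from h import *
for i in range(3):
    o=observe();print(o['tool_pos'],o['contact_force'],o['torque'])
for n in("st_w","dn"):
    im=cv2.imread(f'pics/{n}.png').min(2)
    e=cv2.Canny(im,60,160)
    print([(c, np.where(e[:120,c]>0)[0][:6].tolist()) for c in range(240,400,16)])
E
```

```text
[0.44847184 0.16063048 0.05329539] [ 0.974395   -0.42972178 -1.37216135] [0.03965169 0.07964751 0.04738999]
[0.44847184 0.16063048 0.05329539] [ 0.974395   -0.42972178 -1.37216135] [0.03965169 0.07964751 0.04738999]
[0.44847184 0.16063048 0.05329539] [ 0.974395   -0.42972178 -1.37216135] [0.03965169 0.07964751 0.04738999]
[(240, [47, 48, 49, 54, 55, 56]), (256, [76, 77, 94, 96, 114]), (272, [93, 94, 97]), (288, [104]), (304, [109]), (320, [112]), (336, [111]), (352, [107]), (368, [100]), (384, [85, 86, 92, 95, 111, 113])]
[(240, [48, 49, 50, 51, 95, 111]), (256, [76, 77, 82, 83, 94, 96]), (272, [93, 94, 98]), (288, [103, 104]), (304, [109]), (320, [112]), (336, [110]), (352, [106, 107]), (368, [99, 100]), (384, [85, 86, 93, 95, 111, 113])]
```

>>> step_arm(commands=[[0,0,0,-0.07,0,0,0],[0,0,0,-0.13,0,0,0],[0,0,0,-0.13,0,0,0],[0,0,0,-0.13,0,0,0]])

```text
time: 14.02
tool_pos: [0.4484, 0.1606, 0.0519]
tool_rot: [3.142, 0.0, 0.473]
contact_force: [0.2, -0.7, -1.4]
opening: 0.0134
grip_force: 55.0
```

```bash
python3 snap.py dn2; python3 - <<'E'
from h import *
o=observe();print(o['tool_pos'],o['contact_force'])
for n in("up","st_w","dn","dn2"):
    g=cv2.GaussianBlur(cv2.imread(f'pics/{n}.png').min(2),(0,0),1.2).astype(int)
    out=[]
    for r in range(2,44,8):
        d=np.abs(np.diff(g[r])); 
        out.append((int(220+d[220:255].argmax()),int(395+d[395:430].argmax())))
    bot=[int(60+np.abs(np.diff(g[60:125,c])).argmax()) for c in (290,305,320,335,350)]
    print(n,out,bot)
E
```

```text
[0.44843471 0.1606174  0.05192058] [ 0.00896668  0.32458483 -0.53627345]
up [(234, 413), (233, 413), (234, 413), (235, 413), (236, 411), (237, 409)] [104, 108, 111, 110, 112]
st_w [(234, 413), (233, 413), (234, 413), (235, 413), (236, 411), (237, 409)] [104, 109, 111, 110, 107]
dn [(232, 415), (232, 415), (233, 415), (233, 414), (234, 412), (236, 410)] [104, 108, 111, 110, 107]
dn2 [(231, 416), (231, 416), (232, 416), (233, 415), (234, 413), (236, 410)] [104, 108, 111, 110, 107]
```

>>> step_arm(commands=[[0,0.27,0.14,0,0,0,0],[0,0.53,0.27,0,0,0,0],[0,0.8,0.41,0,0,0,0],[0,1.0,0.51,0,0,0,0],[0,1.2,0.61,0,0,0,0]])

```text
time: 14.48
tool_pos: [0.4607, 0.1669, 0.0519]
tool_rot: [3.141, 0.0, 0.473]
contact_force: [0.0, 0.5, -1.9]
opening: 0.0137
grip_force: 55.0
```

>>> step_arm(commands=[[0,0.07,0.04,0,0,0,0],[0,0.13,0.07,0,0,0,0],[0,0.2,0.1,0,0,0,0],[0,0.27,0.14,0,0,0,0]])

```text
time: 14.82
tool_pos: [0.4626, 0.168, 0.0518]
tool_rot: [-3.141, 0.001, 0.473]
contact_force: [-2.8, -1.8, -0.2]
opening: 0.0135
grip_force: 55.0
```

>>> step_arm(commands=[[0,0.04,0.02,0,0,0,0],[0,0.09,0.045,0,0,0,0],[0,0.13,0.07,0,0,0,0]])

```text
time: 15.07
tool_pos: [0.4642, 0.1687, 0.0519]
tool_rot: [-3.142, 0.001, 0.473]
contact_force: [-2.3, -1.4, -0.7]
opening: 0.0135
grip_force: 55.0
```

```bash
cat > st.py <<'E'
from h import *
o=observe();p=o['tool_pos'];f=o['contact_force'];a=.4745
c,s=np.cos(a),np.sin(a);d=p[:2]-np.array([.56688,.22054])
print("t",o['time'],"p",p.round(5),"yaw",o['tool_rot'][2].round(4),"xl",(c*d[0]+s*d[1]+.1069).round(5),"yl",(-s*d[0]+c*d[1]-.0009).round(5),"push",(-(c*f[0]+s*f[1])).round(2),"lat",(-s*f[0]+c*f[1]).round(2),"fz",f[2].round(2))
E
python3 snap.py p1; python3 st.py
```

```text
t 15.1167 p [0.46429 0.16879 0.05185] yaw 0.4728 xl -0.008 yl -6e-05 push 1.85 lat -0.72 fz -1.37
```

>>> step_arm(commands=[[0,0.05,0.03,0,0,0,0],[0,0.09,0.05,0,0,0,0],[0,0.13,0.07,0,0,0,0]])

```text
time: 15.37
tool_pos: [0.4657, 0.1695, 0.0519]
tool_rot: [3.142, 0.0, 0.473]
contact_force: [-2.5, -1.5, -1.2]
opening: 0.0136
grip_force: 55.0
```

>>> step_arm(commands=[[0,0.05,0.025,0,0,0,0],[0,0.09,0.05,0,0,0,0],[0,0.13,0.065,0,0,0,0]])

```text
time: 15.62
tool_pos: [0.4662, 0.1699, 0.0518]
tool_rot: [-3.141, 0.002, 0.473]
contact_force: [-5.5, -3.5, 1.0]
opening: 0.014
grip_force: 55.0
```

>>> step_arm(commands=[[0,0.05,0.025,0,0,0,0],[0,0.09,0.045,0,0,0,0]])

```text
time: 15.78
tool_pos: [0.4671, 0.1704, 0.0517]
tool_rot: [-3.141, 0.002, 0.473]
contact_force: [-1.7, -1.1, -2.4]
opening: 0.0135
grip_force: 55.0
```

```bash
python3 snap.py p2; python3 st.py
```

```text
t 15.8333 p [0.46805 0.17067 0.0519 ] yaw 0.4727 xl -0.0038 yl -0.0001 push 0.19 lat -0.26 fz -1.2
```

>>> step_arm(commands=[[0,0.045,0.023,0,0,0,0],[0,0.09,0.046,0,0,0,0],[0,0.09,0.046,0,0,0,0]])

```text
time: 16.08
tool_pos: [0.4694, 0.1713, 0.0521]
tool_rot: [3.141, -0.001, 0.473]
contact_force: [-0.7, -0.7, -1.9]
opening: 0.0135
grip_force: 55.0
```

>>> step_arm(commands=[[0,0.045,0.023,0,0,0,0],[0,0.07,0.036,0,0,0,0],[0,0.07,0.036,0,0,0,0]])

```text
time: 16.33
tool_pos: [0.4697, 0.1715, 0.052]
tool_rot: [3.141, -0.0, 0.473]
contact_force: [-0.3, -0.2, -1.5]
opening: 0.0136
grip_force: 55.0
```

>>> step_arm(commands=[[0,0.03,0.015,0,0,0,0],[0,0.05,0.026,0,0,0,0],[0,0.05,0.026,0,0,0,0]])

```text
time: 16.58
tool_pos: [0.4701, 0.1717, 0.0519]
tool_rot: [3.142, -0.0, 0.473]
contact_force: [0.6, 0.2, -1.9]
opening: 0.014
grip_force: 55.0
```

```bash
python3 st.py
```

```text
t 16.5833 p [0.47007 0.17171 0.05193] yaw 0.4728 xl -0.00153 yl -0.0001 push -0.62 lat -0.15 fz -1.9
```

>>> step_arm(commands=[[0,0.03,0.015,0,0,0,0],[0,0.05,0.026,0,0,0,0],[0,0.05,0.026,0,0,0,0]])

```text
time: 16.83
tool_pos: [0.4706, 0.172, 0.0519]
tool_rot: [3.141, -0.0, 0.473]
contact_force: [-1.1, -0.3, -1.7]
opening: 0.0138
grip_force: 55.0
```

>>> step_arm(commands=[[0,0.03,0.015,0,0,0,0],[0,0.045,0.023,0,0,0,0],[0,0.045,0.023,0,0,0,0]])

```text
time: 17.08
tool_pos: [0.471, 0.1722, 0.0519]
tool_rot: [3.141, -0.0, 0.473]
contact_force: [-0.9, -1.0, -2.3]
opening: 0.0134
grip_force: 55.0
```

```bash
python3 st.py; python3 snap.py p3; python3 - <<'E'
from h import *
for n in("dn2","p1","p2","p3"):
    g=cv2.GaussianBlur(cv2.imread(f'pics/{n}.png').min(2),(0,0),1.2).astype(int)
    print(n,[int(60+np.abs(np.diff(g[60:118,c])).argmax()) for c in (275,290,305,320,335,350,365)])
E
```

```text
t 17.0833 p [0.47102 0.17219 0.05194] yaw 0.4728 xl -0.00046 yl -0.00011 push 1.27 lat -0.46 fz -2.35
dn2 [94, 104, 108, 111, 110, 107, 100]
p1 [103, 111, 115, 116, 116, 112, 105]
p2 [104, 112, 116, 116, 116, 113, 106]
p3 [102, 111, 115, 116, 116, 112, 105]
```

>>> step_arm(commands=[[0,0.018,0.009,0,0,0,0],[0,0.036,0.018,0,0,0,0],[0,0.036,0.018,0,0,0,0]])

```text
time: 17.38
tool_pos: [0.4714, 0.1724, 0.0519]
tool_rot: [3.141, -0.0, 0.473]
contact_force: [-0.8, -0.6, -1.4]
opening: 0.0133
grip_force: 55.0
```

>>> step_arm(commands=[[0,0.018,0.009,0,0,0,0],[0,0.036,0.018,0,0,0,0],[0,0.036,0.018,0,0,0,0]])

```text
time: 17.63
tool_pos: [0.4717, 0.1725, 0.0519]
tool_rot: [3.141, 0.0, 0.473]
contact_force: [-1.5, -0.0, -1.5]
opening: 0.0134
grip_force: 55.0
```

```bash
python3 st.py
```

```text
t 17.6333 p [0.47169 0.17254 0.05192] yaw 0.4729 xl 0.0003 yl -0.00011 push 1.36 lat 0.66 fz -1.52
```

Drag is about 1 N. I'll continue in small steps until the pins are felt.

>>> step_arm(commands=[[0,0.018,0.009,0,0,0,0],[0,0.036,0.018,0,0,0,0],[0,0.036,0.018,0,0,0,0]])

```text
time: 17.88
tool_pos: [0.4718, 0.1727, 0.0518]
tool_rot: [-3.142, 0.001, 0.473]
contact_force: [-2.7, -0.6, -1.6]
opening: 0.0138
grip_force: 55.0
```

>>> step_arm(commands=[[0,0.018,0.009,0,0,0,0],[0,0.036,0.018,0,0,0,0],[0,0.036,0.018,0,0,0,0]])

```text
time: 18.13
tool_pos: [0.472, 0.1728, 0.0518]
tool_rot: [-3.141, 0.001, 0.473]
contact_force: [-3.1, -1.2, -1.7]
opening: 0.0138
grip_force: 55.0
```

```bash
python3 st.py
```

```text
t 18.1333 p [0.47202 0.17281 0.05179] yaw 0.4728 xl 0.00071 yl -2e-05 push 3.27 lat 0.36 fz -1.73
```

>>> step_arm(commands=[[0,0.015,0.008,0,0,0,0],[0,0.03,0.015,0,0,0,0],[0,0.03,0.015,0,0,0,0]])

```text
time: 18.38
tool_pos: [0.4722, 0.1729, 0.0517]
tool_rot: [-3.141, 0.001, 0.473]
contact_force: [-4.7, -1.2, -0.8]
opening: 0.0136
grip_force: 55.0
```

```bash
python3 st.py
```

```text
t 18.3833 p [0.47219 0.17293 0.05173] yaw 0.4729 xl 0.00091 yl 1e-05 push 4.73 lat 1.08 fz -0.81
```

>>> step_arm(commands=[[0,0.015,0.008,0,0,0,0],[0,0.03,0.015,0,0,0,0],[0,0.03,0.015,0,0,0,0]])

```text
time: 18.63
tool_pos: [0.4724, 0.173, 0.0517]
tool_rot: [-3.141, 0.002, 0.473]
contact_force: [-4.8, -1.9, -1.2]
opening: 0.0139
grip_force: 55.0
```

```bash
python3 st.py
```

```text
t 18.6333 p [0.47235 0.17303 0.05171] yaw 0.4729 xl 0.00111 yl 3e-05 push 5.17 lat 0.5 fz -1.21
```

>>> step_arm(commands=[[0,0.018,0.009,0,0,0,0],[0,0.036,0.018,0,0,0,0],[0,0.036,0.018,0,0,0,0]])

```text
time: 18.88
tool_pos: [0.4724, 0.1731, 0.0516]
tool_rot: [-3.141, 0.002, 0.473]
contact_force: [-5.4, -4.4, -0.7]
opening: 0.0138
grip_force: 55.0
```

>>> step_arm(commands=[[0,0.01,0.005,0,0,0,0],[0,0.02,0.01,0,0,0,0],[0,0.02,0.01,0,0,0,0]])

```text
time: 19.13
tool_pos: [0.4725, 0.1732, 0.0516]
tool_rot: [-3.141, 0.002, 0.473]
contact_force: [-6.6, -3.2, -1.7]
opening: 0.0136
grip_force: 55.0
```

```bash
python3 st.py
```

```text
t 19.1333 p [0.4725  0.17316 0.05163] yaw 0.4729 xl 0.0013 yl 8e-05 push 7.33 lat 0.2 fz -1.74
```

>>> step_arm(commands=[[0,0.01,0.005,0,0,0,0],[0,0.01,0.005,0,0,0,0],[0,0.01,0.005,0,0,0,0],[0,0.01,0.005,0,0,0,0],[0,0.01,0.005,0,0,0,0]])

```text
time: 19.55
tool_pos: [0.4725, 0.1732, 0.0516]
tool_rot: [-3.141, 0.003, 0.473]
contact_force: [-5.8, -3.4, -1.2]
opening: 0.0135
grip_force: 55.0
```

>>> step_arm(commands=[[0,0,0,0,0,0,0],[0,0,0,0,0,0,0],[0,0,0,0,0,0,0],[0,0,0,0,0,0,0],[0,0,0,0,0,0,0]])

```text
time: 19.97
tool_pos: [0.4725, 0.1732, 0.0516]
tool_rot: [-3.141, 0.003, 0.473]
contact_force: [-6.6, -2.8, -0.5]
opening: 0.0133
grip_force: 55.0
```

>>> step_arm(commands=[[0,0,0,0,0,0,0],[0,0,0,0,0,0,0],[0,0,0,0,0,0,0],[0,0,0,0,0,0,0],[0,0,0,0,0,0,0]])

```text
time: 20.38
tool_pos: [0.4725, 0.1732, 0.0516]
tool_rot: [-3.141, 0.003, 0.473]
contact_force: [-7.1, -2.7, -0.3]
opening: 0.0136
grip_force: 55.0
```

```bash
python3 st.py; python3 snap.py h_w; python3 snap.py h_s scene; python3 -c "
import cv2,numpy as np
a=cv2.imread('pics/h_w.png')[0:320,120:520];b=cv2.imread('pics/h_s.png')[210:310,150:275]
cv2.imwrite('pics/h2.png',np.hstack([a,cv2.resize(b,(400,320),interpolation=3)]))"
```

```text
t 20.3833 p [0.47252 0.17317 0.05162] yaw 0.4729 xl 0.00132 yl 8e-05 push 7.58 lat 0.86 fz -0.33
```

View pics/h2.png

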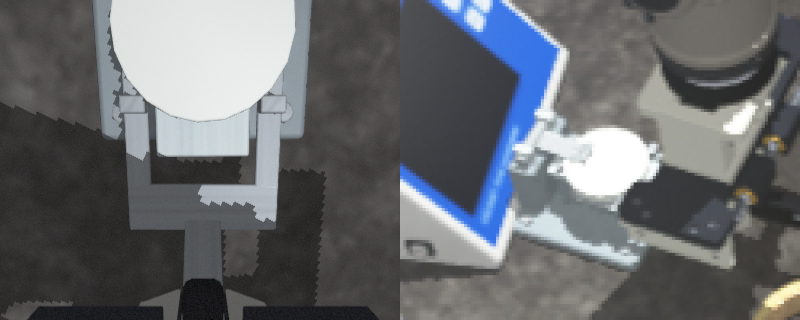

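The fork is centred on the bed (156–250) and the tile lies under the clip at the pins, held at about 7.4 N for over a second. Now I'll withdraw.

>>> step_arm(commands=[[0,-0.1,-0.05,0,0,0,0],[0,-0.3,-0.155,0,0,0,0],[0,-0.6,-0.31,0,0,0,0],[0,-1.1,-0.565,0,0,0,0],[0,-1.7,-0.87,0,0,0,0]])

```text
time: 20.9
tool_pos: [0.4572, 0.1649, 0.0523]
tool_rot: [3.141, -0.002, 0.473]
contact_force: [-0.4, -0.3, -0.9]
opening: 0.0134
grip_force: 55.0
```

>>> step_arm(commands=[[0,-0.6,-0.31,0,0,0,0],[0,-1.3,-0.67,0,0,0,0],[0,-2.0,-1.03,0,0,0,0],[0,-2.7,-1.385,0,0,0,0],[0,-3.4,-1.745,0,0,0,0]])

```text
time: 21.32
tool_pos: [0.4219, 0.147, 0.052]
tool_rot: [3.141, -0.0, 0.473]
contact_force: [-0.1, -0.7, -0.9]
opening: 0.0135
grip_force: 55.0
```

>>> step_arm(commands=[[0,-0.9,-0.46,0,0,0,0],[0,-1.8,-0.92,0,0,0,0],[0,-2.7,-1.385,0,0,0,0],[0,-3.1,-1.59,0,0,0,0],[0,-3.1,-1.59,0,0,0,0]])

```text
time: 21.73
tool_pos: [0.3906, 0.1311, 0.052]
tool_rot: [-3.141, 0.001, 0.472]
contact_force: [-0.3, -0.4, -0.5]
opening: 0.0136
grip_force: 55.0
```

```bash
python3 st.py
```

```text
t 21.7333 p [0.39055 0.13107 0.05198] yaw 0.4724 xl -0.09083 yl 8e-05 push 0.46 lat -0.21 fz -0.54
```

>>> step_arm(commands=[[0,0,-1.2,0,0,0,-0.1],[0,0,-2.4,0,0,0,-0.2],[0,0.3,-3.6,0,0,0,-0.3],[0,1,-4.8,0,0,0,-0.4],[0,2,-6,0,0,0,-0.5]])

```text
time: 22.15
tool_pos: [0.4119, 0.0711, 0.052]
tool_rot: [3.142, -0.0, -0.032]
contact_force: [-0.3, 0.3, -1.3]
opening: 0.0133
grip_force: 55.0
```

>>> step_arm(commands=[[0,1,-0.9,-0.5,0,0,-0.08],[0,2,-1.5,-1.2,0,0,-0.165],[0,2.7,-1.8,-2.1,0,0,-0.165],[0,2.7,-1.8,-3,0,0,-0.165],[0,2.7,-1.8,-3.6,0,0,-0.165]])

```text
time: 22.57
tool_pos: [0.4386, 0.0534, 0.015]
tool_rot: [3.141, 0.001, -0.192]
contact_force: [0.0, -0.3, -2.2]
opening: 0.0138
grip_force: 55.0
```

>>> step_arm(commands=[[0,0,0,-0.3,0,0,0],[0,0,0,-0.55,0,0,0],[0,0,0,-0.75,0,0,0],[0,0,0,-0.85,0,0,0],[0,0,0,-0.9,0,0,0]])

```text
time: 22.98
tool_pos: [0.4387, 0.0537, 0.0071]
tool_rot: [3.142, -0.0, -0.192]
contact_force: [-0.2, 0.7, -0.9]
opening: 0.0138
grip_force: 55.0
```

```bash
python3 -c "
from h import *
o=observe();print(o['tool_pos'],o['tool_rot'],o['contact_force'],o['torque'])"
```

```text
[0.43866055 0.05365525 0.00705324] [ 3.14155493e+00 -2.77094302e-04 -1.91816932e-01] [-0.15688238  0.71334774 -0.92314148] [0.04785368 0.00757862 0.0454146 ]
```

Now I'll lower 0.4 mm to touch the bench, open, and rise.

>>> step_arm(commands=[[0,0,0,-0.04,0,0,0],[0,0,0,-0.04,0,0,0],[0,0,0,-0.04,0,0,0]], grip_force=10)

```text
time: 23.23
tool_pos: [0.4388, 0.0535, 0.0067]
tool_rot: [3.142, -0.0, -0.192]
contact_force: [-0.2, 1.1, 0.4]
opening: 0.0139
grip_force: 10.0
```

>>> step_arm(commands=[[1,0,0,0,0,0,0],[1,0,0,0,0,0,0],[1,0,0,0,0,0,0],[1,0,0,0,0,0,0],[1,0,0,0,0,0,0]])

```text
time: 23.65
tool_pos: [0.4387, 0.0535, 0.0066]
tool_rot: [3.142, -0.0, -0.192]
contact_force: [-0.9, 0.7, -0.1]
opening: 0.0428
grip_force: 0.0
```

>>> step_arm(commands=[[1,0,0,0,0,0,0],[1,0,0,0,0,0,0],[1,0,0,1,0,0,0],[1,0,0,3,0,0,0],[1,0,0,6,0,0,0]])

```text
time: 24.07
tool_pos: [0.437, 0.0535, 0.0656]
tool_rot: [3.141, 0.005, -0.192]
contact_force: [1.2, -1.0, 0.3]
opening: 0.0761
grip_force: 0.0
```

>>> step_arm(commands=[[1,0,-3,4,0,0,0],[1,-2,-6,8,0,0,0],[1,-4,-9,11,0,0,0],[1,-5,-12,11,0,0,0],[1,-5,-15,11,0,0,0]])

```text
time: 24.48
tool_pos: [0.3877, -0.0972, 0.1792]
tool_rot: [3.141, -0.004, -0.19]
contact_force: [-0.1, -0.4, -0.1]
opening: 0.092
grip_force: 0.0
```

```bash
python3 snap.py e_t top; python3 snap.py e_s scene; python3 -c "
import cv2,numpy as np
a=cv2.imread('pics/e_t.png')[150:350,180:430];b=cv2.imread('pics/e_s.png')[210:310,150:275]
cv2.imwrite('pics/e2.png',np.hstack([cv2.resize(a,(400,320),interpolation=3),cv2.resize(b,(400,320),interpolation=3)]))"
```

```text
(no output)
```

View pics/e2.png

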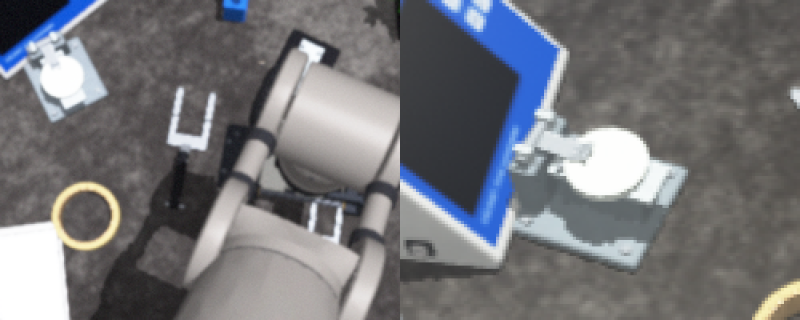

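The tile lies under the clip at the stage (left crop (62,76)), and the lifter lies flat at its old place, (190,120). One numerical check before handing in: did the tile move on withdrawal?

```bash
python3 - <<'E'
from h import *
def cen(n,b,t=235):
    im=cv2.imread(f'pics/{n}.png').min(2)[b[0]:b[1],b[2]:b[3]]
    k,l,s,c=cv2.connectedComponentsWithStats((im>t).astype(np.uint8)); i=1+s[1:,4].argmax(); return c[i]+[b[2],b[0]],s[i]
print(cen("h_s",(235,280,200,235)),cen("e_s",(235,280,200,235)))
a=cv2.imread("pics/h_s.png")[240:275,190:228].astype(int);b=cv2.imread("pics/e_s.png")[240:275,190:228].astype(int)
print(abs(a-b).max(2).__gt__(40).sum())
c,s=cen("e_t",(180,225,200,245));m=camera_model("top");print(back(m,[c],.06),s, proj(m,[(.5652,.2235,.06)]),c)
E
```

```text
(array([215.03722084, 260.41935484]), array([  1,  15,  30,  21, 403], dtype=int32)) (array([216.72979215, 261.31639723]), array([  1,  15,  33,  23, 433], dtype=int32))
91
[[0.56009341 0.21982248 0.06      ]] [  5   2  28  35 590] [[218.11648932 197.41889325]] [219.67627119 199.54745763]
```

```bash
python3 - <<'E'
from h import *
g=lambda n:cv2.imread(f'pics/{n}.png',0).astype(np.float32)
a,b=g("h_s"),g("e_s")
# tile rim profile on several rows/cols (sub-pixel half-level)
for v in (252,256,260,264,268):
    print(v,a[v,196:232:1].astype(int).tolist()[:0],[ (np.abs(np.diff(x[v,196:235])).argsort()[-3:]+196).tolist() for x in(a,b)])
for u in (206,210,214,218):
    print(u,[ (np.abs(np.diff(x[240:280,u])).argsort()[-3:]+240).tolist() for x in(a,b)])
E
```

```text
252 [] [[200, 223, 224], [199, 224, 223]]
256 [] [[209, 230, 229], [209, 227, 226]]
260 [] [[200, 207, 230], [230, 200, 207]]
264 [] [[228, 199, 229], [225, 233, 199]]
268 [] [[222, 203, 221], [223, 222, 203]]
206 [[252, 269, 251], [252, 260, 269]]
210 [[249, 250, 270], [249, 250, 270]]
214 [[274, 270, 249], [272, 249, 270]]
218 [[270, 273, 249], [269, 270, 249]]
```

The tile's rim has not moved (rows 249–270 and the left edge at columns 199–203 are the same in both pictures). Handing in.

```bash
python3 -c "
from cell import *
print(hand_in())"
```

```text
the job is handed in; nothing more can be done
None
```

The tile is on the stage under the clip, home against the pins after a steady push of about 7.4 N for over a second; the lifter is back flat on the bench away from the stage, and the job was handed in at about 25 s (no verdict came back).

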